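# Wind the carriage clock and put it back in its place

## Task

The brass carriage clock on the desk has run down: take it out from between the award and the display cube, lay it gently on its face on the clear desk, without letting it topple, and wind the key in its back clockwise, a part turn at a time, until it is fully wound. Then stand it upright again where it stood, facing the same way, and leave everything else on the desk undisturbed.

Things in the scene. Friction and masses are not known exactly. Their poses are not given: they have to be found in the camera images.
- clock_centre (a point): Centre (50 mm up) of the brass carriage clock between the award and the display cube. Plinth and cornice 72 wide (own y) x 62 deep (own x), case between them 62 x 52, 100 high, 0.8 kg; own z up through its top, own +x out of its white dial, the key on the -x side. Face-down it rests on plinth and cornice, dial 3 mm clear, back 62 mm up. Desk pad top z = 0, the desk round it 2 mm lower.
- clock_dial (a point): Middle of the clock's front, in the plane of the plinth's and cornice's front edges, 31 mm along the clock's own +x from its centre; axes as the clock's. Apart from the listed things the desk is bare for x 0.35 to 0.64, y -0.38 to 0.15.
- bail_grip (a point): Middle of the top bar of the clock's bail handle, to lift it by: round rod of 8 mm, straight for 20 mm along the clock's own y, limbs 52 mm apart. It swings about the clock's own y on lugs 56 mm above the clock's centre, bar 48 mm from that axis (own z: axis to bar). The hinge holds the bail where it is left but is weak (0.014 Nm): the clock hangs and pivots freely under a held bail.
- bail (a joint): Angle of the bail (rad): 0 standing straight up from the clock's top, + leaning to the dial side, -1.57 folded straight out to the back; stops at 1.66 either way.
- key_grip (a point): Middle of the wings of the butterfly key in the clock's back, to grip it by: wings 40 long (own y), 8 thick (own z), 19 deep along the key's axis (own x, parallel to the clock's x). The point is 47.5 mm to the clock's own -x from its centre and 2 mm higher; the wings begin 7 mm proud of the back edges of plinth and cornice.
- key (a joint): Angle of the winding key (rad), growing as it is wound: clockwise looking at the clock's back. A spring drives it back (0.03 Nm run down, 0.065 Nm wound) and a click on an 18-tooth ratchet holds it: let go, it drops back to the last tooth passed, up to 0.4 rad. A fixed stop at 5.1 ends the winding; the last tooth then holds it at about 4.92. It starts 2.8 to 4.1 short of the stop.
- award_centre (a point): crystal award: clear slab on a black base, 70 wide (own y) x 38 deep (own x) x 116 high, free-standing beside the clock; the point is 58 mm above the middle of its underside. Loose; to be left alone.
- ball_cube_centre (a point): clear display cube with a ball inside, 84 x 84 x 86 high, free-standing on the clock's other side; the point is 43 mm above the middle of its underside. Loose; to be left alone.
- pen_pot_centre (a point): grey pen pot, about 80 across and 98 high, its pens reaching 153 high, beyond the award; the point is 49 mm above the middle of its underside. Loose; to be left alone.
- stapler_centre (a point): black stapler, 145 long (own x) x 36 x 60 high; the point is 30 mm above the middle of its underside. Loose; to be left alone.
- calculator_centre (a point): pocket calculator, 135 (own x) x 85 (own y) x 17 high; the point is 7 mm above the middle of its underside. Loose; to be left alone.
- remote_centre (a point): black remote control, 163 long (own x) x 48 x 19 high; the point is 9.5 mm above the middle of its underside. Loose; to be left alone.
- eraser_centre (a point): eraser, 50 (own x) x 25 (own y) x 12 high, lying on the open desk; the point is 6 mm above the middle of its underside. Loose; to be left alone.
- clip_tub_centre (a point): grey tub of paper clips, 64 across x 30 high, on the open desk; the point is 15 mm above the middle of its underside. Loose; to be left alone.
There are look-alikes about, which are no part of the job. There is more than one size of the part that bears clock_centre; the job needs the largest.

How it is judged:
By the outcome, as a careful person would: the job done as asked, in the order asked, and still so for the second after the job is handed in, with the robot touching nothing.
It also fails if it takes over 72 s, if anything falls off the work surface, if the arm or the gripper's body presses on something with over 40 N, if the wrist force passes 120 N, or if a joint passes its speed limit or range.

## Robot

A 6-joint arm with a two-finger parallel gripper is mounted at the origin on the work surface; the furniture and walls round the work are solid. World frame = base frame: x ahead of the robot, y to its left, z up, the work surface at z = 0. Lengths are in m, angles in rad, forces in N, time in s.
With the tool pointing down it reaches from about 0.25 to 0.775 m from the base axis. Payload 4 kg.
Tool frame: the origin (TCP) lies at the very end of the fingers, on their centre line; the grasp point (between the pads) lies 19 mm behind it; z points along the fingers, y is the line along which they close (so a half turn about z gives the same grasp; the last joint's range is limited). The gripper opens to 94 mm and grips with 3 to 60 N. Pads are 16 mm wide; open, the fingers measure 119 mm over their backs; the gripper's body (75 mm by 177 mm) begins 78 mm behind the grasp point.
Start: joints at [-1.246, 0.087, 1.371, -0, 1.684, -0.103], TCP at [0.228, -0.5, 0.206] pointing down, gripper open.
Joint ranges: [-3.1, 3.1], [-0.76, 2.03], [0.27, 2.55], [-1.08, 4.22], [0.17, 2.65], [-2.57, 2.57]. Speed limits (rad/s): [2.79, 2.79, 3.14, 3.14, 3.14, 3.14].

## Interface

Orientations are given as [roll, pitch, yaw] about the fixed x, y, z axes, in that order (R = Rz(yaw) Ry(pitch) Rx(roll)).
In Python, from bench import robot gives the robot as it stands. The module is installed in compiled form; this text tells all that it offers.
- The arm moves only by the tool move_arm, never from a script. Its argument "deltas" is one flat list of numbers, 7 for each row, row after row: the turn, a rotation vector about the tool's x, y, z in rad, then the shift along the tool's x, y, z in cm, then the closure, from -1 (fully open) to 1 (shut). A call has 1 to 8 rows; each row is the pose to reach, as a shift and turn from the pose commanded when the call began, along the tool's axes at that moment; what a row does not reach only later rows make up. A row lasts 1/10 s, in which the tool goes at most 50 mm and 8.59 degrees, less where a joint would pass 70% of its speed; a pose out of reach is approached as far as the arm can. A call with a gripper value outside its range is refused whole. The fingers move at their own pace and stop on an object; the grip force is fixed at half the most. Time passes only in rows, so rows that repeat a pose let the fingers close. It gives the time, the measured TCP pose, the force, the opening and the grip force at its end, in the units of the state.
- robot.get_obs(): the state, without advancing time (a new reading comes with each control period).
- robot.snapshot(name): name is "scene" or "side" or "wrist"; returns a dict with "image" (480x640x3 uint8, red, green, blue), "depth" (480x640 float32, m along the optical axis (not along the pixel's ray), 0 where there is no reading), "fov_y" (degrees; the focal length in pixels is half the picture's height over the tangent of half this angle, whatever the lens; pixels are square), "cx", "cy" (the principal point, pixels), "origin" and "orientation" of the camera in the world; the wrist camera has in their place "T_tool_cam" (4x4, takes a point from camera to tool coordinates, whose origin is the TCP and whose axes are the flange's). Camera axes: x right, y up, looking along -z (the intrinsics and any distortion apply to the point x, -y, -z); pixel columns grow to the right and rows downward; lengths in m; the calibration is good to about 2 mm. The wrist camera is an equidistant fisheye: a pixel r from the principal point sees the ray r / f radians off the axis. A picture is of the moment at which its call begins: read the wrist's pose just before it.
- robot.close_job(): hands the job in; it is judged then, once.
The state is a dict: "time": time; "joint_positions": joint angles; "qvel": joint speeds; "joint_torque": joint torques, N m; "tool_pos": TCP position; "ee_rot": TCP orientation; "wrist_force": force on the tool from outside, world axes, zero at the start; "wrist_torque": the same for the moment, N m; "width": finger opening in m; "finger_force": force on a finger pad.
Only numpy, scipy, OpenCV 4.12 (cv2) and the standard library are available. Lean on these libraries where they do the work, as an engineer would, in place of code of your own. Each camera call takes 0.05 s, during which the arm holds its last target. There are 200 camera calls.

## Working session

There is one attempt and no reset: what is moved stays moved. The work goes in short steps, Python scripts to look and compute and a tool call to move; the robot and the scene stay as the last step left them, time stands still between calls to the robot, and variables do not carry over. Pictures are saved under pics/ and viewed, at most 10 in all, crops included, and the job is handed in when it is done.

Besides the shell and the picture viewer there is one more tool, called as name(argument=value, ...) on one line, values as JSON. move_arm: Moves the arm, as the interface text tells. Its arguments: {"type":"object","properties":{"deltas":{"type":"array","items":{"type":"number"}}},"required":["deltas"]}

```bash
mkdir -p pics; cat > h.py <<'E'
import numpy as np, cv2, pickle
from scipy.spatial.transform import Rotation as R
from bench import robot
def snap(n,tag):
    o=robot.get_obs(); s=robot.snapshot(n)
    cv2.imwrite(f'pics/{tag}.png',s['image'][:,:,::-1]); s['obs']=o
    pickle.dump(s,open(f'pics/{tag}.pkl','wb')); return s
def cloud(s):  # world points HxWx3 (pinhole cams)
    f=240/np.tan(np.radians(s['fov_y'])/2); v,u=np.mgrid[:480,:640]; d=s['depth']
    p=np.stack([(u-s['cx'])/f*d,-(v-s['cy'])/f*d,-d],-1)
    o=np.array(s['orientation']); M=o if o.shape==(3,3) else R.from_euler('xyz',o).as_matrix()
    return p@M.T+np.array(s['origin'])
E
python3 - <<'E'
from h import *
for n in('scene','side'):
    s=snap(n,n+'0'); print(n,s['fov_y'],s['cx'],s['cy'],s['origin'],s['orientation'],{k for k in s})
o=robot.get_obs();print(o)
E
```

```text
scene 42.29530030021368 329.60006761590057 239.75961565227462 [-0.24395707 -0.93101254  1.19373307] [ 0.79748103  0.01071719 -0.76031278] {'fov_y', 'origin', 'depth', 'obs', 'orientation', 'image', 'cy', 'cx'}
side 43.79428601322216 314.07296020226744 243.2365722255475 [0.82793186 0.4620166  1.16472672] [ 5.63651670e-01 -1.28841728e-03  2.62307347e+00] {'fov_y', 'origin', 'depth', 'obs', 'orientation', 'image', 'cy', 'cx'}
{'time': 0.1, 'joint_positions': array([-1.24608545e+00,  8.78800405e-02,  1.37206623e+00,  1.39361670e-06,
        1.68363659e+00, -1.03086863e-01]), 'qvel': array([-0.00156825, -0.00083   , -0.00311094, -0.00098588,  0.00090046,
       -0.00160653]), 'joint_torque': array([ 2.53197650e-03, -3.41253626e+01, -3.03301013e+01,  7.21906219e-02,
        3.04615754e-02, -1.06202287e-04]), 'tool_pos': array([ 0.2280213 , -0.49996148,  0.20444054]), 'ee_rot': array([-3.13961315e+00, -2.06178688e-04,  4.27797687e-01]), 'wrist_force': array([-0.57249147,  0.50514903, -0.19292043]), 'wrist_torque': array([-0.02692613, -0.01599769,  0.002533  ]), 'finger_force': 0.0, 'width': 0.09374624944134752}
```

View pics/scene0.png

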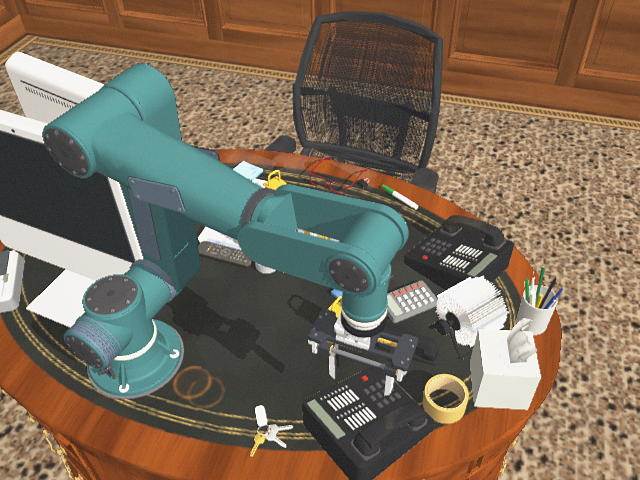

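View pics/side0.png

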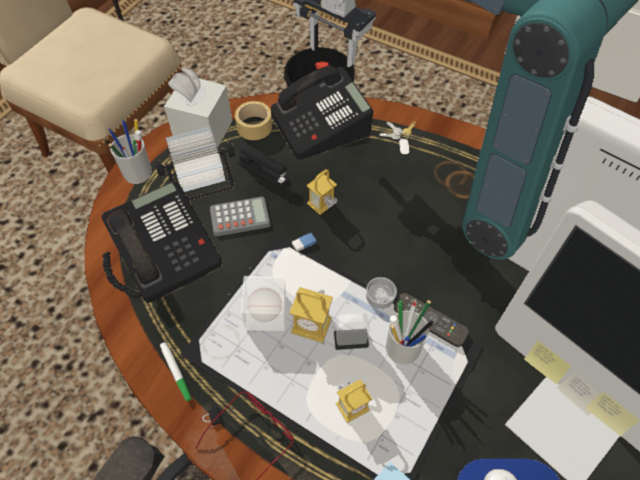

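The side view shows the target clock at (312,315), with the cube to its left (265,305) and the award's black base to its right (350,338). Smaller clocks stand at (322,192) and (352,400), and the arm blocks the scene view.

```bash
python3 - <<'E'
from h import *
s=pickle.load(open('pics/side0.pkl','rb')); P=cloud(s); im=s['image']
hsv=cv2.cvtColor(im,cv2.COLOR_RGB2HSV)
m=((hsv[...,0]>17)&(hsv[...,0]<33)&(hsv[...,1]>110)&(hsv[...,2]>80)).astype(np.uint8)
n,l,st,c=cv2.connectedComponentsWithStats(m)
for i in range(1,n):
    if st[i,4]>250:
        p=P[(l==i)&(s['depth']>0)]; print(c[i].round(),st[i],np.percentile(p,[2,50,98],axis=0).round(3).tolist())
for name,u,v in [('eraser',304,242),('pad',300,262),('desk',250,300-60),('cube',265,290),('award',350,338),('tub',381,292),('calc',240,215),('stapler',262,165),('pot',404,345),('remote',435,318),('key?',335,203)]:
    print(name,P[v,u].round(3))
crop=cv2.resize(im[220:420,200:480],None,fx=2.8,fy=2.8,interpolation=cv2.INTER_CUBIC)
cv2.imwrite('pics/c1.png',crop[:,:,::-1])
E
```

```text
[254. 129.] [235 103  37  37 492] [[0.376, -0.636, -0.004], [0.434, -0.534, 0.023], [0.463, -0.524, 0.046]]
[321. 190.] [306 169  31  46 697] [[0.333, -0.351, -0.006], [0.393, -0.264, 0.067], [0.417, -0.244, 0.111]]
[311. 313.] [ 290  288   42   54 1420] [[0.534, -0.026, 0.006], [0.575, 0.008, 0.099], [0.609, 0.04, 0.156]]
[354. 399.] [336 380  35  42 810] [[0.563, 0.171, 0.005], [0.59, 0.195, 0.072], [0.61, 0.213, 0.114]]
eraser [ 0.484 -0.185  0.011]
pad [ 0.514 -0.149 -0.001]
desk [ 0.586 -0.259 -0.001]
cube [ 0.632 -0.081  0.087]
award [0.526 0.081 0.047]
tub [0.402 0.011 0.013]
calc [ 0.578 -0.324  0.013]
stapler [ 0.475 -0.408  0.047]
pot [0.453 0.158 0.085]
remote [0.338 0.121 0.016]
key? [ 0.376 -0.228  0.037]
```

View pics/c1.png

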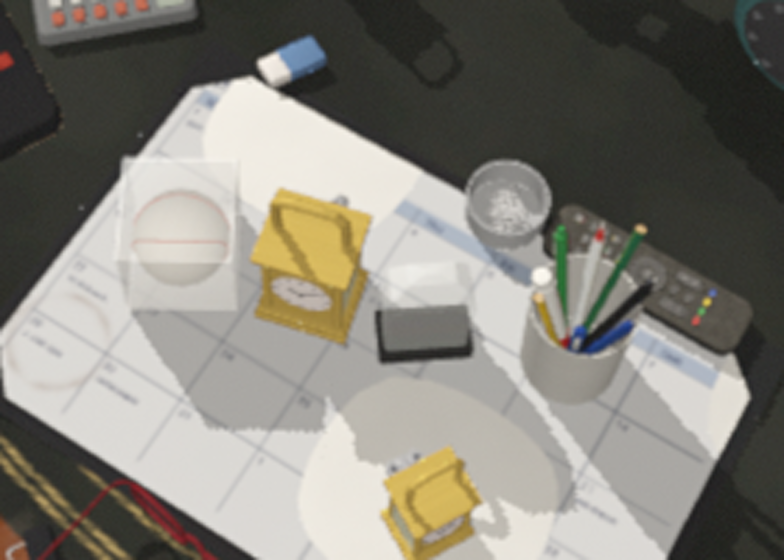

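```bash
python3 - <<'E'
from h import *
s=pickle.load(open('pics/side0.pkl','rb')); P=cloud(s); im=s['image']
hsv=cv2.cvtColor(im,cv2.COLOR_RGB2HSV); 
br=(hsv[...,0]>17)&(hsv[...,0]<33)&(hsv[...,1]>90)&(hsv[...,2]>60)
roi=np.zeros((480,640),bool); roi[284:345,286:336]=1
q=P[roi&(s['depth']>0)]; qb=P[roi&br&(s['depth']>0)]
print(np.histogram(qb[:,2],bins=np.arange(0,.17,.006)))
t=qb[(qb[:,2]>.094)&(qb[:,2]<.106)]
r=cv2.minAreaRect((t[:,:2]*1000).astype(np.float32)); print('top',len(t),np.median(t[:,2]),r, cv2.boxPoints(r).round().tolist())
b=qb[qb[:,2]>.115]; print('bail',len(b)); 
bb=qb[qb[:,2]>.140]; print('bar',bb.mean(0).round(4),len(bb)); 
d=b[:,:2]-b[:,:2].mean(0); w,V=np.linalg.eigh(d.T@d); print(V[:,1],np.ptp(d@V[:,1]),np.sqrt(w/len(b)))
for z0 in np.arange(.10,.16,.008):
    k=qb[(qb[:,2]>z0)&(qb[:,2]<z0+.008)]; print(round(z0,3),len(k),k.mean(0).round(3))
# front face normals
vis=q[(q[:,2]>.02)&(q[:,2]<.08)]
r=cv2.minAreaRect((vis[:,:2]*1000).astype(np.float32)); print(r)
ed=qb[(qb[:,2]>.002)&(qb[:,2]<.02)];print(np.array(ed).round(3)[::12].tolist())
# others top
for nm,(x0,x1,y0,y1),zr in [('cube',(243,286,275,332),(.08,.09)),('award',(330,370,300,352),(-.1,.2)),('eraser',(290,318,232,252),(.008,.016)),('tub',(364,400,275,310),(.02,.04)),('smallclock',(303,337,165,215),(.06,.12))]:
    w=P[y0:y1,x0:x1].reshape(-1,3); w=w[(w[:,2]>zr[0])&(w[:,2]<zr[1])&(w[:,0]>.2)]
    if nm=='award': print(np.histogram(w[:,2],10)); w=w[w[:,2]>.01]
    print(nm,len(w),w.mean(0).round(3),cv2.minAreaRect((w[:,:2]*1000).astype(np.float32)))
E
```

```text
(array([ 39, 131, 101,  43,  28,  21,  10,  12,   9,   8,  13,  16,  22,
        10,   0,  56, 697,  94,   5,   8,  10,  10,   7,   8,  24,  61,
        38,   0]), array([0.   , 0.006, 0.012, 0.018, 0.024, 0.03 , 0.036, 0.042, 0.048,
       0.054, 0.06 , 0.066, 0.072, 0.078, 0.084, 0.09 , 0.096, 0.102,
       0.108, 0.114, 0.12 , 0.126, 0.132, 0.138, 0.144, 0.15 , 0.156,
       0.162, 0.168]))
top 834 0.09944137457770907 ((568.5277709960938, -0.31328582763671875), (64.3968734741211, 71.40980529785156), 41.82582092285156) [[521.0, 5.0], [568.0, -48.0], [616.0, -5.0], [569.0, 48.0]]
bail 166
bar [0.5727 0.0053 0.1532] 128
[-0.67169031  0.74083205] 0.057532157469194226 [0.00216383 0.01904683]
0.1 335 [0.571 0.005 0.102]
0.108 6 [ 0.576 -0.003  0.111]
0.116 12 [0.573 0.003 0.12 ]
0.124 15 [0.572 0.003 0.127]
0.132 10 [0.573 0.005 0.137]
0.14 19 [0.569 0.01  0.145]
0.148 71 [0.573 0.005 0.153]
0.156 38 [0.574 0.004 0.158]
((558.5969848632812, -8.70279312133789), (82.82203674316406, 61.16368865966797), 41.64874267578125)
[[0.583, -0.061, 0.004], [0.536, 0.013, 0.016], [0.539, 0.018, 0.013]
[... 668 characters left out ...]
ray([-0.00767086,  0.00519053,  0.01805191,  0.0309133 ,  0.04377469,
        0.05663608,  0.06949746,  0.08235885,  0.09522024,  0.10808163,
        0.12094301]))
award 1105 [0.521 0.077 0.071] ((497.9127197265625, 42.31344223022461), (105.58727264404297, 91.04910278320312), 64.7756118774414)
eraser 186 [ 0.482 -0.187  0.011] ((481.8201599121094, -186.90452575683594), (50.97439193725586, 27.68687629699707), 1.1756569147109985)
tub 210 [0.405 0.015 0.026] ((404.727783203125, 15.108207702636719), (64.95797729492188, 63.21221923828125), 61.55754852294922)
smallclock 416 [ 0.39  -0.266  0.076] ((389.85943603515625, -268.3157043457031), (53.36534881591797, 48.01838684082031), 11.883648872375488)
```

The clock's centre is about (0.569, 0.0) with yaw about 41.8°. Its bail stands near upright, and the desk behind it (−own x) is clear. I'll move above it and look again with the wrist camera.

```bash
cat >> h.py <<'E'
def Rdown(yang,tilt=0):  # tool y axis at world angle yang(rad), z down; tilt about tool x
    y=np.array([np.cos(yang),np.sin(yang),0]); z=np.array([0,0,-1.]); x=np.cross(y,z)
    return np.stack([x,y,z],1)@R.from_rotvec([tilt,0,0]).as_matrix()
def plan(p,M):
    o=robot.get_obs(); M0=R.from_euler('xyz',o['ee_rot']).as_matrix()
    print('turn',R.from_matrix(M0.T@M).as_rotvec().round(3),'shift cm',(M0.T@(np.array(p)-o['tool_pos'])*100).round(2),'t',o['time'])
E
python3 - <<'E'
from h import *
plan([.569,0,.30],Rdown(np.radians(41.8)))
s=pickle.load(open('pics/side0.pkl','rb')); P=cloud(s).reshape(-1,3)
d=np.array([.745,.667]);e=np.array([-.667,.745])
k=(abs(P[:,0]-.525)<.06)&(abs(P[:,1]-.08)<.06)&(P[:,2]>.104)&(P[:,2]<.13)
w=P[k]; print('award top',len(w),cv2.minAreaRect((w[:,:2]*1000).astype(np.float32)))
E
```

```text
turn [-1.000e-03 -2.000e-03 -1.873e+00] shift cm [ 51.77 -31.36  -9.48] t 0.1
award top 272 ((516.5648193359375, 71.143310546875), (32.5969123840332, 167.05032348632812), 46.96662139892578)
```

move_arm(deltas=[0,0,-0.15,4,-2.4,-3,-1,0,0,-0.3,8,-4.8,-5,-1,0,0,-0.45,12,-7.3,-7,-1,0,0,-0.6,16,-9.7,-9.5,-1,0,0,-0.75,20,-12.1,-9.5,-1,0,0,-0.9,24,-14.5,-9.5,-1,0,0,-1.05,28,-17,-9.5,-1,0,0,-1.2,32,-19.4,-9.5,-1])

```text
time: 0.9
tool_pos: [0.4395, -0.1891, 0.3003]
ee_rot: [-3.142, -0.0, 1.634]
wrist_force: [-0.1, -0.5, -0.7]
width: 0.0938
finger_force: 0.0
```

```bash
python3 -c "
from h import *
plan([.565,-.004,.30],Rdown(np.radians(41.8)))"
```

```text
turn [-0.    -0.    -0.666] shift cm [17.68 13.7   0.03] t 0.9
```

move_arm(deltas=[0,0,-0.14,3.5,2.7,0,-1,0,0,-0.28,7,5.4,0,-1,0,0,-0.42,10.6,8.2,0,-1,0,0,-0.56,14,11,0,-1,0,0,-0.666,17.7,13.7,0,-1,0,0,-0.666,17.7,13.7,0,-1])

```text
time: 1.5
tool_pos: [0.567, -0.0021, 0.2982]
ee_rot: [-3.141, -0.003, 2.302]
wrist_force: [0.8, -1.6, -0.8]
width: 0.0939
finger_force: 0.0
```

```bash
python3 - <<'E'
from h import *
s=snap('wrist','w1'); print(s['obs']['tool_pos'],s['obs']['ee_rot'],s['obs']['joint_positions'].round(2)); print(s['T_tool_cam'].round(3),s['fov_y'],s['cx'],s['cy'])
E
```

```text
[ 0.56701812 -0.00212808  0.2982457 ] [-3.14096848 -0.00342582  2.30176554] [-0.1   0.13  1.14  0.    1.87 -0.84]
[[ 0.     0.967  0.257  0.074]
 [ 1.    -0.     0.     0.   ]
 [ 0.     0.257 -0.967 -0.178]
 [ 0.     0.     0.     1.   ]] 65.70646984690485 316.88332214148267 237.99132246229186
```

View pics/w1.png

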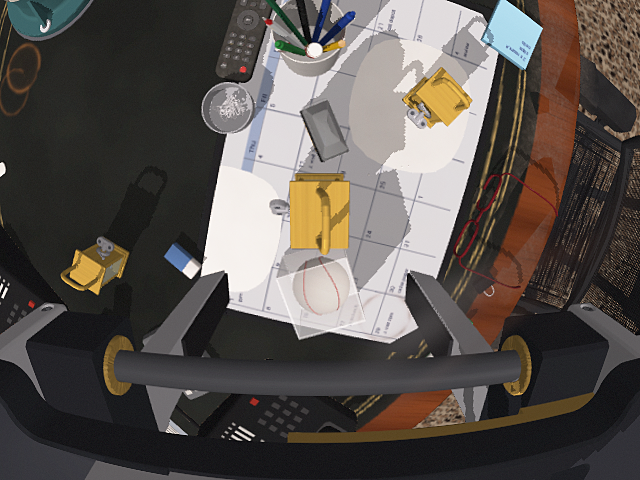

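The wrist view shows the clock top at (320,210), the bail at (325,215) and the key at (280,207). The award is at (325,130) and the cube at (322,295).

```bash
cat >> h.py <<'E'
def wcloud(s):
    f=240/np.tan(np.radians(s['fov_y'])/2); v,u=np.mgrid[:480,:640]; a=u-s['cx'];b=v-s['cy']
    r=np.hypot(a,b)+1e-9; th=r/f; k=np.tan(th)/r; d=s['depth']
    p=np.stack([a*k*d,-b*k*d,-d],-1); T=s['T_tool_cam']; p=p@T[:3,:3].T+T[:3,3]
    M=R.from_euler('xyz',s['obs']['ee_rot']).as_matrix(); return p@M.T+s['obs']['tool_pos']
E
python3 - <<'E'
from h import *
s=pickle.load(open('pics/w1.pkl','rb')); P=wcloud(s)
hsv=cv2.cvtColor(s['image'],cv2.COLOR_RGB2HSV)
br=(hsv[...,0]>17)&(hsv[...,0]<33)&(hsv[...,1]>90)&(hsv[...,2]>60)&(s['depth']>0)
roi=np.zeros((480,640),bool); roi[165:262,284:358]=1
q=P[roi&br]; t=q[(q[:,2]>.094)&(q[:,2]<.106)]
print('desk z',P[240,240],'top z',np.median(t[:,2]),cv2.minAreaRect((t[:,:2]*1000).astype(np.float32)))
b=q[q[:,2]>.115]; c=b[:,:2].mean(0);d=b[:,:2]-c; w,V=np.linalg.eigh(d.T@d); print('bail',c.round(4),np.degrees(np.arctan2(V[1,1],V[0,1])),np.ptp(d@V[:,1]))
bb=q[q[:,2]>.148]; print('bar',bb.mean(0).round(4),bb[:,2].max(),len(bb),len(b))
k=P[198:218,268:290].reshape(-1,3); k=k[(k[:,2]>.03)&(k[:,2]<.08)]; print('key',k.mean(0),k.min(0),k.max(0))
ew=np.array([-.667,.745]);dw=np.array([.745,.667])
roi2=P[85:165,290:355].reshape(-1,3); z=roi2[(roi2[:,2]>.01)]; print('award e',np.percentile((z[:,:2]-[.569,0])@ew,[1,5,50,95]))
z=P[255:340,265:370].reshape(-1,3); z=z[(z[:,2]>.07)&(z[:,2]<.1)]; print('cube e',np.percentile((z[:,:2]-[.569,0])@ew,[1,50,95,99.5]))
E
```

```text
desk z [ 5.25862501e-01 -1.11556424e-01 -4.80082697e-04] top z 0.09862790447154865 ((568.968994140625, -0.8312568664550781), (61.63258361816406, 70.53526306152344), 41.842681884765625)
bail [0.5705 0.0046] 132.03693927746184 0.058301416128421185
bar [0.5724 0.0038 0.1542] 0.15839507363794575 482 621
key [ 0.53362671 -0.02983157  0.05959896] [ 0.52101488 -0.04483487  0.03758214] [ 0.54582818 -0.01217563  0.0752759 ]
award e [0.05588327 0.06107837 0.0864779  0.11283276]
cube e [-0.14883005 -0.09844201 -0.06099057 -0.05252879]
```

```bash
python3 -c "
from h import *
plan([.573,.003,.141],Rdown(np.radians(41.85)))"
```

```text
turn [-0.002 -0.002 -0.004] shift cm [ 0.06  1.05 15.77] t 1.55
```

move_arm(deltas=[0,0,0,0.06,1.05,3,-0.4,0,0,0,0.06,1.05,7,-0.4,0,0,0,0.06,1.05,11,-0.4,0,0,0,0.06,1.05,14,-0.4,0,0,0,0.06,1.05,15.7,-0.4,0,0,0,0.06,1.05,15.7,-0.4])

```text
time: 2.15
tool_pos: [0.5701, -0.0005, 0.1397]
ee_rot: [-3.136, -0.005, 2.291]
wrist_force: [-0.3, 0.7, -0.6]
width: 0.0657
finger_force: 0.0
```

```bash
python3 -c "
from h import *
s=snap('wrist','w2'); P=wcloud(s); q=P.reshape(-1,3)
plan([.573,.003,.141],Rdown(np.radians(41.85)))
hsv=cv2.cvtColor(s['image'],cv2.COLOR_RGB2HSV)
br=(hsv[...,0]>17)&(hsv[...,0]<33)&(hsv[...,1]>90)&(hsv[...,2]>60)&(s['depth']>0)
q=P[br]; q=q[(q[:,2]>.147)&(q[:,2]<.165)&(np.hypot(q[:,0]-.57,q[:,1])<.05)]; print(len(q),q.mean(0),q.min(0),q.max(0))
"
```

```text
turn [-0.003 -0.002 -0.01 ] shift cm [0.17 0.34 0.12] t 2.2
1608 [0.57028742 0.00583877 0.15393385] [ 0.55346876 -0.01872869  0.14705465] [0.59153472 0.02401176 0.15799709]
```

View pics/w2.png

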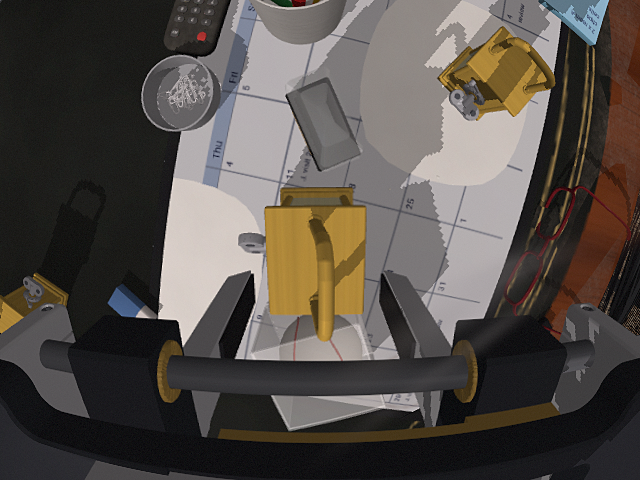

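The bar at (322,290) lies between the fingers. I'll make the small correction and close.

move_arm(deltas=[-0.003,-0.002,-0.01,0.15,0.35,0,-0.4,-0.003,-0.002,-0.01,0.15,0.35,0,-0.4,-0.003,-0.002,-0.01,0.15,0.35,0,1,-0.003,-0.002,-0.01,0.15,0.35,0,1,-0.003,-0.002,-0.01,0.15,0.35,0,1,-0.003,-0.002,-0.01,0.15,0.35,0,1,-0.003,-0.002,-0.01,0.15,0.35,0,1,-0.003,-0.002,-0.01,0.15,0.35,0,1])

```text
time: 3.0
tool_pos: [0.5746, 0.0042, 0.1434]
ee_rot: [3.139, 0.002, 2.304]
wrist_force: [0.2, -0.3, 0.6]
width: 0.0214
finger_force: 0.0
```

```bash
python3 -c "
from h import *
o=robot.get_obs();print(o['wrist_force'],o['wrist_torque'],o['width'],o['finger_force'])
plan([.573,.003,.141],Rdown(np.radians(41.85)))
"
```

```text
[ 0.17168163 -0.29811504  0.64344208] [ 0.00645886 -0.11242511  0.00310308] 0.02137802912796618 0.0
turn [0.003 0.002 0.003] shift cm [ 0.02 -0.2   0.24] t 3.0
```

move_arm(deltas=[0,0,0,0,-0.1,0,1,0,0,0,0,-0.1,0,1,0,0,0,0,-0.1,0,1,0,0,0,0,-0.1,0,1,0,0,0,0,-0.1,0,1,0,0,0,0,-0.1,0,1])

```text
time: 3.6
tool_pos: [0.5738, 0.0035, 0.1434]
ee_rot: [3.139, 0.002, 2.304]
wrist_force: [-0.2, -1.0, -0.1]
width: 0.0071
finger_force: 30.0
```

```bash
python3 -c "
from h import *
o=robot.get_obs();print(o['wrist_force'],o['wrist_torque'],o['width'],o['finger_force'])
plan([.573,.003,.141],Rdown(np.radians(41.85)))
"
```

```text
[-0.22018371 -0.96250295 -0.11180186] [-0.06094409 -0.02375018 -0.01114956] 0.007062821842937908 30.002542233851273
turn [0.003 0.002 0.003] shift cm [ 0.02 -0.09  0.24] t 3.6
```

move_arm(deltas=[0,0,0,0,0,-0.3,1,0,0,0,0,0,-0.8,1,0,0,0,0,0,-1.5,1,0,0,0,0,0,-2.3,1,0,0,0,0,0,-3,1,0,0,0,0,0,-3.6,1,0,0,0,0,0,-4,1,0,0,0,0,0,-4,1])

```text
time: 4.4
tool_pos: [0.5742, 0.0035, 0.1846]
ee_rot: [3.137, 0.003, 2.304]
wrist_force: [-0.0, 0.4, -7.9]
width: 0.0071
finger_force: 30.0
```

move_arm(deltas=[0,0,0,0,-0.3,0,1,0,0,0,0,-0.9,0,1,0,0,0,0,-1.8,0,1,0,0,0,0,-2.9,0,1,0,0,0,0,-4.2,0,1,0,0,0,0,-5.7,0,1,0,0,0,0,-7.3,0,1,0,0,0,0,-9,0,1])

```text
time: 5.2
tool_pos: [0.5057, -0.0578, 0.1833]
ee_rot: [3.139, 0.002, 2.304]
wrist_force: [0.2, 0.3, -7.4]
width: 0.0072
finger_force: 30.0
```

move_arm(deltas=[0,0,0,0,-1.7,0,1,0,0,0,0,-3.3,0,1,0,0,0,0,-4.8,0,1,0,0,0,0,-6.2,0,1,0,0,0,0,-7.4,0,1,0,0,0,0,-8.4,0,1,0,0,0,0,-9.1,0,1,0,0,0,0,-9.5,0,1])

```text
time: 6.0
tool_pos: [0.4359, -0.1207, 0.183]
ee_rot: [3.139, 0.002, 2.303]
wrist_force: [0.9, -0.6, -7.1]
width: 0.0067
finger_force: 30.0
```

```bash
python3 - <<'E'
from h import *
s=snap('side','s2'); o=s['obs']; print(o['wrist_force'],o['width'],o['tool_pos'],o['ee_rot'],o['joint_positions'].round(2))
E
```

```text
[ 0.85977932 -0.61909833 -7.10935549] 0.006680897508890649 [ 0.4359035  -0.12070635  0.18297198] [3.13851829e+00 2.17550691e-03 2.30335567e+00] [-0.4  -0.13  1.63  0.    1.64 -1.13]
```

View pics/s2.png

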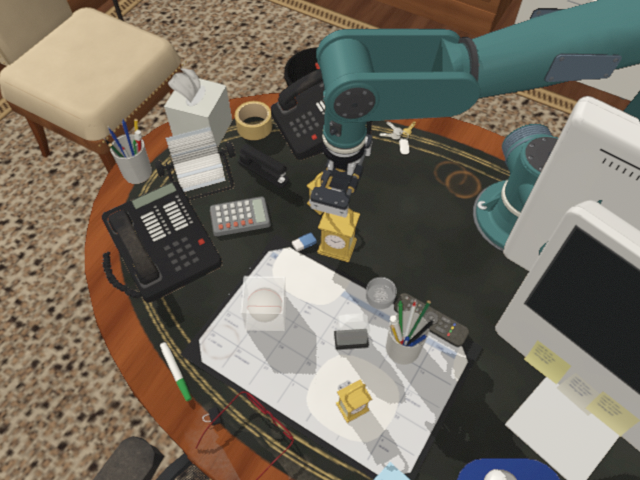

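The clock hangs upright at (338,235), clear of everything. Lowering it to the desk now.

move_arm(deltas=[0,0,0,0,0,0.8,1,0,0,0,0,0,1.8,1,0,0,0,0,0,2.7,1,0,0,0,0,0,3.3,1,0,0,0,0,0,3.6,1,0,0,0,0,0,3.8,1,0,0,0,0,0,3.9,1,0,0,0,0,0,3.9,1])

```text
time: 6.85
tool_pos: [0.4366, -0.1204, 0.1441]
ee_rot: [3.138, 0.003, 2.304]
wrist_force: [0.6, -0.0, -6.5]
width: 0.0067
finger_force: 30.0
```

move_arm(deltas=[0,0,0,0,0,0.1,1,0,0,0,0,0,0.15,1,0,0,0,0,0,0.2,1,0,0,0,0,0,0.2,1])

```text
time: 7.25
tool_pos: [0.4366, -0.1204, 0.1425]
ee_rot: [3.138, 0.003, 2.304]
wrist_force: [-0.5, -0.8, -4.3]
width: 0.0069
finger_force: 30.0
```

move_arm(deltas=[0,0,0,0,0.2,0.02,1,0,0,0,0,0.5,-0.08,1,0,0,0,0,0.93,-0.18,1,0,0,0,0,1.4,-0.26,1,0,0,0,0,1.89,-0.33,1,0,0,0,0,2.4,-0.37,1,0,0,0,0,2.4,-0.37,1])

```text
time: 7.95
tool_pos: [0.4552, -0.1039, 0.1465]
ee_rot: [3.138, 0.003, 2.305]
wrist_force: [-0.5, -0.7, 0.0]
width: 0.0068
finger_force: 30.0
```

```bash
cat >> h.py <<'E'
def tilt(tag,up=3):
    s=snap('side',tag); P=cloud(s); im=s['image']; o=s['obs']; print(o['tool_pos'].round(4),o['wrist_force'].round(1),o['wrist_torque'].round(3))
    hsv=cv2.cvtColor(im,cv2.COLOR_RGB2HSV); br=(hsv[...,0]>17)&(hsv[...,0]<33)&(hsv[...,1]>90)&(hsv[...,2]>60)&(s['depth']>0)
    br&=(P[...,0]>.4)&(P[...,0]<.56)&(P[...,1]>-.17)&(P[...,1]<0)&(P[...,2]<.13)&(P[...,2]>-.01)
    q=P[br]; d=np.array([.745,.667]);e=np.array([-.667,.745]); u=(q[:,:2]-o['tool_pos'][:2])
    print(len(q),'d rel tool',np.percentile(u@d,[1,50,99]).round(3),'e',np.percentile(u@e,[1,50,99]).round(3),'z',np.percentile(q[:,2],[1,50,99]).round(3))
    v,w=np.where(br); 
    if len(v): c=cv2.resize(im[v.min()-30:v.max()+40,w.min()-60:w.max()+60],None,fx=4,fy=4); cv2.imwrite(f'pics/{tag}c.png',c[:590,:790,::-1])
E
python3 -c "
from h import *
tilt('t1')"
```

```text
[ 0.4552 -0.1039  0.1465] [-0.5 -0.7  0. ] [-0.22   0.207  0.012]
1024 d rel tool [-0.04   0.003  0.022] e [-0.039  0.012  0.036] z [-0.002  0.097  0.116]
```

View pics/t1c.png

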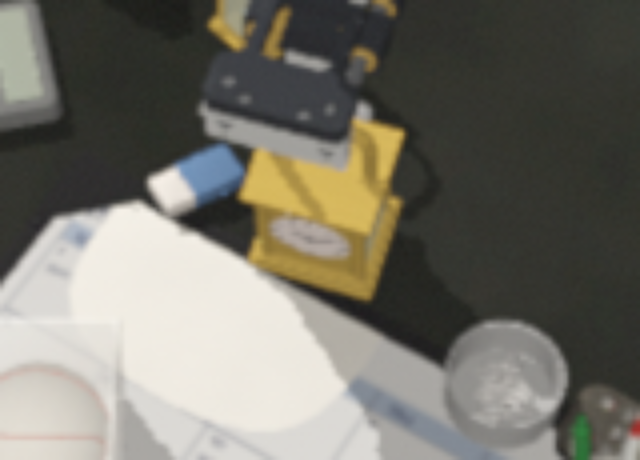

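```bash
cat >> h.py <<'E'
def ang(s,lo=.045,hi=.125):
    P=cloud(s); im=s['image']; hsv=cv2.cvtColor(im,cv2.COLOR_RGB2HSV); tp=s['obs']['tool_pos']
    br=(hsv[...,0]>17)&(hsv[...,0]<33)&(hsv[...,1]>90)&(hsv[...,2]>60)&(s['depth']>0)
    br&=(abs(P[...,0]-tp[0])<.09)&(abs(P[...,1]-tp[1])<.09)&(P[...,2]>lo)&(P[...,2]<hi)
    q=P[br]; rng=np.random.default_rng(0); best=0
    for _ in range(400):
        a=q[rng.choice(len(q),3,False)]; n=np.cross(a[1]-a[0],a[2]-a[0]); L=np.linalg.norm(n)
        if L<1e-5: continue
        n/=L; k=abs((q-a[0])@n)<.002
        if k.sum()>best: best=k.sum(); K=k
    c=q[K].mean(0); n=np.linalg.svd(q[K]-c)[2][2]; n*=np.sign(n[2])
    d=np.array([.745,.667,0]);e=np.array([-.667,.745,0]); r=q[K]-tp
    print('top plane n (d,e,z)',(n@d).round(3),(n@e).round(3),n[2].round(3),'deg',np.degrees(np.arctan2(n@d,n[2])).round(1),K.sum(),len(q),'d rng',np.percentile(r@d,[1,99]).round(3),'e',np.percentile(r@e,[1,99]).round(3),'z',np.percentile(q[K][:,2],[1,99]).round(3))
E
python3 -c "
from h import *
ang(pickle.load(open('pics/t1.pkl','rb')))"
```

```text
top plane n (d,e,z) 0.158 0.031 0.987 deg 9.1 327 649 d rng [-0.039  0.022] e [-0.034  0.036] z [0.096 0.107]
```

move_arm(deltas=[0,0,0,0,0.45,-0.02,1,0,0,0,0,0.95,-0.02,1,0,0,0,0,1.42,0,1,0,0,0,0,1.9,0.03,1,0,0,0,0,2.37,0.1,1,0,0,0,0,2.85,0.18,1,0,0,0,0,3.3,0.29,1,0,0,0,0,3.3,0.29,1])

```text
time: 8.8
tool_pos: [0.4812, -0.081, 0.1449]
ee_rot: [3.133, 0.005, 2.305]
wrist_force: [-0.4, 1.6, 7.0]
width: 0.0069
finger_force: 30.0
```

```bash
python3 -c "
from h import *
s=snap('side','t2'); o=s['obs']; print(o['wrist_force'].round(1),o['wrist_torque'].round(3)); ang(s)"
```

```text
[-0.4  1.6  7. ] [ 0.197 -0.128 -0.027]
top plane n (d,e,z) 0.442 -0.001 0.897 deg 26.2 337 581 d rng [-0.037  0.017] e [-0.034  0.037] z [0.087 0.115]
```

move_arm(deltas=[0,0,0,0,0.3,-0.08,1,0,0,0,0,0.76,0.05,1,0,0,0,0,1.2,0.17,1,0,0,0,0,1.68,0.32,1,0,0,0,0,2.13,0.48,1,0,0,0,0,2.58,0.67,1,0,0,0,0,2.58,0.67,1])

```text
time: 9.55
tool_pos: [0.4986, -0.0642, 0.1358]
ee_rot: [3.138, 0.002, 2.305]
wrist_force: [2.1, 1.9, 4.4]
width: 0.0071
finger_force: 30.0
```

```bash
python3 -c "
from h import *
s=snap('side','t3'); o=s['obs']; print(o['wrist_force'].round(1),o['wrist_torque'].round(3)); ang(s)"
```

```text
[2.1 1.9 4.4] [ 0.37  -0.608 -0.047]
top plane n (d,e,z) 0.695 0.029 0.719 deg 44.0 287 596 d rng [-0.03   0.013] e [-0.034  0.036] z [0.073 0.115]
```

move_arm(deltas=[0,0,0,0,0.35,0.1,1,0,0,0,0,0.7,0.3,1,0,0,0,0,1.0,0.52,1,0,0,0,0,1.4,0.8,1,0,0,0,0,1.77,1.08,1,0,0,0,0,2.14,1.4,1,0,0,0,0,2.5,1.72,1,0,0,0,0,2.5,1.72,1])

```text
time: 10.4
tool_pos: [0.5167, -0.0476, 0.1182]
ee_rot: [3.139, 0.001, 2.304]
wrist_force: [2.2, 2.5, 0.2]
width: 0.0067
finger_force: 30.0
```

```bash
python3 -c "
from h import *
s=snap('side','t4'); o=s['obs']; print(o['wrist_force'].round(1),o['wrist_torque'].round(3)); ang(s,.03)"
```

```text
[2.2 2.5 0.2] [ 0.407 -0.754  0.016]
top plane n (d,e,z) 0.861 -0.005 0.509 deg 59.4 212 589 d rng [-0.025  0.007] e [-0.034  0.036] z [0.053 0.104]
```

move_arm(deltas=[0,0,0,0,0.33,0.33,1,0,0,0,0,0.67,0.68,1,0,0,0,0,0.97,1.05,1,0,0,0,0,1.27,1.43,1,0,0,0,0,1.55,1.83,1,0,0,0,0,1.81,2.24,1,0,0,0,0,2.04,2.66,1,0,0,0,0,2.27,3.08,1])

```text
time: 11.25
tool_pos: [0.5337, -0.0327, 0.0878]
ee_rot: [3.139, 0.002, 2.304]
wrist_force: [2.7, 2.1, -1.0]
width: 0.0069
finger_force: 30.0
```

move_arm(deltas=[0,0,0,0,0.12,0.25,1,0,0,0,0,0.22,0.5,1,0,0,0,0,0.32,0.75,1,0,0,0,0,0.4,1.0,1,0,0,0,0,0.48,1.2,1,0,0,0,0,0.54,1.4,1,0,0,0,0,0.58,1.5,1,0,0,0,0,0.58,1.5,1])

```text
time: 12.05
tool_pos: [0.5377, -0.0291, 0.0731]
ee_rot: [3.139, 0.002, 2.304]
wrist_force: [1.4, 1.8, -2.3]
width: 0.0072
finger_force: 30.0
```

```bash
python3 -c "
from h import *
s=snap('side','t5'); o=s['obs']; print(o['wrist_force'].round(1),o['wrist_torque'].round(3)); ang(s,.03)"
```

```text
[ 1.4  1.8 -2.3] [ 0.417 -0.624 -0.005]
top plane n (d,e,z) -0.057 -0.242 0.968 deg -3.4 152 385 d rng [-0.098  0.001] e [0.014 0.032] z [0.053 0.062]
```

move_arm(deltas=[0,0,0,0,0.02,0.1,1,0,0,0,0,0.03,0.2,1,0,0,0,0,0.03,0.3,1,0,0,0,0,0.03,0.35,1,0,0,0,0,0.03,0.35,1])

```text
time: 12.6
tool_pos: [0.5381, -0.0289, 0.0698]
ee_rot: [3.139, 0.002, 2.304]
wrist_force: [2.1, 1.4, -2.7]
width: 0.0068
finger_force: 30.0
```

```bash
python3 -c "
from h import *
s=snap('wrist','w5'); o=s['obs']; print(o['wrist_force'].round(1),o['wrist_torque'].round(3)) 
s=snap('side','t6'); ang(s,.03)"
```

```text
[ 2.1  1.4 -2.7] [ 0.394 -0.608 -0.013]
top plane n (d,e,z) -0.013 -0.151 0.988 deg -0.8 144 377 d rng [-0.096  0.001] e [0.014 0.034] z [0.053 0.058]
```

View pics/w5.png

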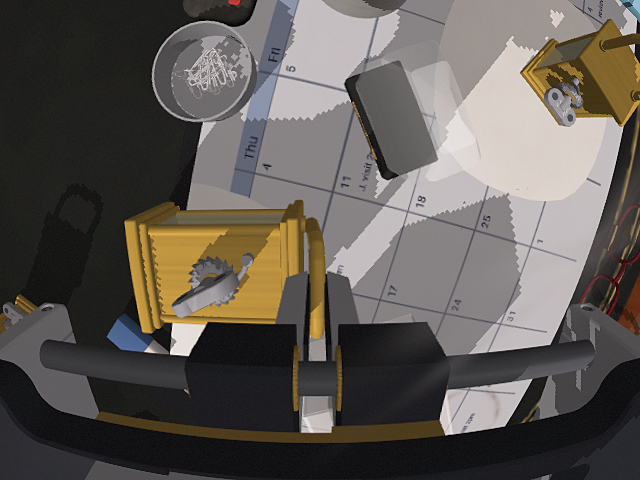

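The clock lies nearly flat on its face with the key at (210,285), and the bail stands between the fingers. I'll settle it the last 1–2 mm.

move_arm(deltas=[0,0,0,0,0,0.1,1,0,0,0,0,0,0.2,1,0,0,0,0,0,0.2,1])

```text
time: 13.0
tool_pos: [0.5385, -0.0288, 0.0686]
ee_rot: [3.138, 0.003, 2.304]
wrist_force: [1.0, 3.0, 1.8]
width: 0.0067
finger_force: 30.0
```

move_arm(deltas=[0,0,0,0,0,-0.05,0.75,0,0,0,0,0,-0.05,0.6,0,0,0,0,0,-0.05,0.6,0,0,0,0,0,-1,0.6,0,0,0,0,0,-4,0.6,0,0,0,0,0,-8,0.6,0,0,0,0,0,-12,0.6,0,0,0,0,0,-12,0.6])

```text
time: 13.8
tool_pos: [0.5412, -0.0297, 0.1962]
ee_rot: [3.13, 0.013, 2.304]
wrist_force: [0.2, -0.1, 0.6]
width: 0.0187
finger_force: 0.0
```

```bash
cat > keym.py <<'E'
from h import *
import sys
s=snap('wrist',sys.argv[1]); P=wcloud(s); o=s['obs']; print(o['tool_pos'],o['ee_rot'],o['joint_positions'].round(2))
hsv=cv2.cvtColor(s['image'],cv2.COLOR_RGB2HSV); ok=s['depth']>0
cen=np.array([.50,-.065])
near=ok&(np.hypot(P[...,0]-cen[0],P[...,1]-cen[1])<.11)
br=(hsv[...,0]>17)&(hsv[...,0]<33)&(hsv[...,1]>90)&(hsv[...,2]>60)
b=P[near&br&(P[...,2]>.048)&(P[...,2]<.068)]; print('back',len(b),np.median(b[:,2]),cv2.minAreaRect((b[:,:2]*1000).astype(np.float32)))
k=P[near&(hsv[...,1]<70)&(P[...,2]>.067)&(P[...,2]<.095)&(np.hypot(P[...,0]-cen[0],P[...,1]-cen[1])<.05)]
if len(k)>10:
    r=cv2.minAreaRect((k[:,:2]*1000).astype(np.float32)); c=k[:,:2].mean(0); w,V=np.linalg.eigh((k[:,:2]-c).T@(k[:,:2]-c)); print('key',len(k),c,np.percentile(k[:,2],[5,50,95]),r,'long axis deg',np.degrees(np.arctan2(V[1,1],V[0,1])))
t=P[near&br&(P[...,2]>.072)]; print('bail',len(t),t.mean(0),t[:,2].max()) if len(t) else 0
E
python3 keym.py w6
```

```text
[ 0.54120443 -0.02965821  0.19617965] [3.13023607 0.01317797 2.30354173] [-0.16  0.06  1.42  0.    1.65 -0.89]
back 6785 0.054884992243742825 ((499.0119323730469, -64.89431762695312), (111.67113494873047, 71.84199523925781), 41.967872619628906)
key 532 [ 0.49613399 -0.06494254] [0.07580519 0.08517906 0.08686799] ((496.37109375, -66.40667724609375), (38.011680603027344, 11.34582233428955), 70.60001373291016) long axis deg 69.55044192518477
bail 5675 [ 0.52620524 -0.01608791  0.29427502] 0.3221480694964143
```

View pics/w6.png

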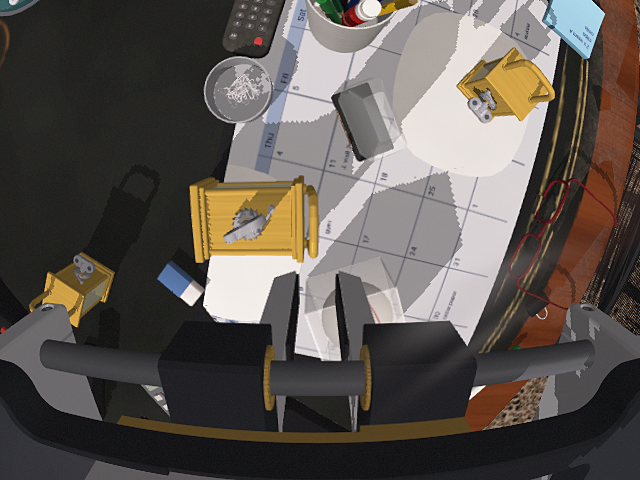

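The clock lies flat with the bail clear at its top end, and the key's long axis points at about 70°. That puts the joint near 1.08 rad, about 4.02 short of the stop.

```bash
python3 -c "
from h import *
plan([.4963,-.0665,.115],Rdown(np.radians(-20)))"
```

```text
turn [0.012 0.004 1.082] shift cm [ 0.23 -5.78  7.72] t 13.85
```

move_arm(deltas=[0,0,0.15,0,-1.5,0,0.25,0,0,0.3,0,-3,0,0.25,0,0,0.45,0.1,-4.5,1,0.25,0,0,0.6,0.2,-5.8,2.5,0.25,0,0,0.75,0.2,-5.8,4.5,0.25,0,0,0.9,0.2,-5.8,6.5,0.25,0,0,1.05,0.2,-5.8,7.7,0.25,0,0,1.082,0.2,-5.8,7.7,0.25])

```text
time: 14.65
tool_pos: [0.4908, -0.0657, 0.1066]
ee_rot: [-3.137, -0.001, 1.218]
wrist_force: [0.5, 0.0, 0.3]
width: 0.0352
finger_force: 0.0
```

```bash
python3 keym.py w7; python3 -c "
from h import *
plan([.4963,-.0665,.115],Rdown(np.radians(-20)))"
```

```text
[ 0.49077201 -0.06572111  0.10664895] [-3.13696222e+00 -5.12796300e-04  1.21830308e+00] [-0.25  0.01  1.65  0.    1.49  0.1 ]
back 11010 0.05476870374306335 ((498.9351806640625, -64.54585266113281), (112.25382995605469, 71.79020690917969), 42.213314056396484)
key 959 [ 0.49708727 -0.06463859] [0.07900821 0.08552172 0.08695797] ((506.5298767089844, -53.613494873046875), (70.89411926269531, 17.545000076293945), 51.85892105102539) long axis deg 69.20222401572036
bail 6677 [ 0.50879543 -0.0445815   0.19942766] 0.2358872753785528
turn [-0.003 -0.001 -0.002] shift cm [ 0.11  0.47 -0.73] t 14.7
```

move_arm(deltas=[0,0,0,0.15,0.45,0,0.25,0,0,0,0.15,0.45,0,0.25,0,0,0,0.15,0.45,0,0.25])

```text
time: 15.0
tool_pos: [0.4986, -0.0664, 0.1109]
ee_rot: [3.138, -0.002, 1.222]
wrist_force: [-0.1, -0.5, -0.3]
width: 0.0354
finger_force: 0.0
```

```bash
python3 -c "
from h import *
plan([.4966,-.066,.072],Rdown(np.radians(-20)))"
```

```text
turn [ 0.003 -0.002  0.001] shift cm [-0.04 -0.21  3.89] t 15.0
```

move_arm(deltas=[0,0,0,0,-0.2,1,0.25,0,0,0,0,-0.2,2.5,0.25,0,0,0,0,-0.2,3.6,0.25,0,0,0,0,-0.2,3.9,0.25,0,0,0,0,-0.2,3.9,0.25,0,0,0,0,-0.2,3.9,0.25])

```text
time: 15.6
tool_pos: [0.4969, -0.0657, 0.0721]
ee_rot: [3.138, -0.002, 1.222]
wrist_force: [0.5, -0.6, 0.4]
width: 0.035
finger_force: 0.0
```

```bash
python3 -c "
from h import *
s=snap('wrist','w8'); plan([.4966,-.066,.072],Rdown(np.radians(-20)))
im=s['image'][200:420,200:440]; cv2.imwrite('pics/w8c.png',cv2.resize(im,None,fx=2.5,fy=2.5)[:,:,::-1])"
```

```text
turn [ 0.004 -0.002  0.   ] shift cm [-0.04 -0.04  0.04] t 15.65
```

View pics/w8c.png

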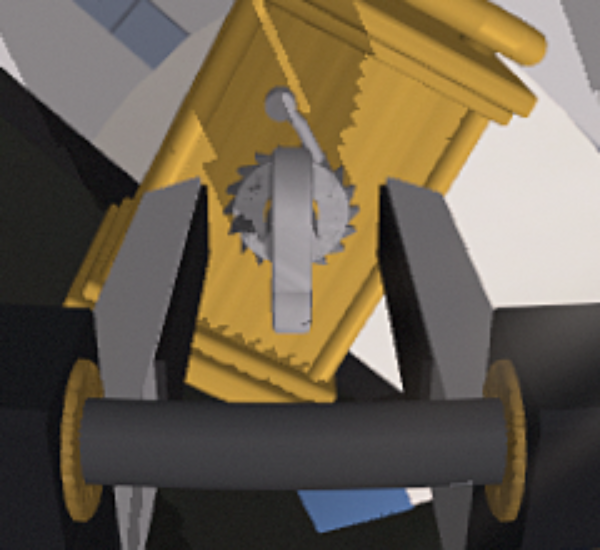

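The key (x≈292) is centred between the fingers (207 and 380). Closing on it.

move_arm(deltas=[0,0,0,0,0,0,1,0,0,0,0,0,0,1,0,0,0,0,0,0,1,0,0,0,0,0,0,1,0,0,0,0,0,0,1,0,0,0,0,0,0,1,0,0,0,0,0,0,1])

```text
time: 16.35
tool_pos: [0.4966, -0.0656, 0.072]
ee_rot: [3.138, -0.002, 1.222]
wrist_force: [0.1, 0.5, 2.3]
width: 0.0092
finger_force: 30.0
```

move_arm(deltas=[0,0,0.08,0,0,0,1,0,0,0.2,0,0,0,1,0,0,0.33,0,0,0,1,0,0,0.46,0,0,0,1,0,0,0.59,0,0,0,1,0,0,0.72,0,0,0,1,0,0,0.85,0,0,0,1,0,0,0.98,0,0,0,1])

```text
time: 17.15
tool_pos: [0.4977, -0.0668, 0.0721]
ee_rot: [3.138, -0.005, 0.236]
wrist_force: [1.2, -2.1, -0.2]
width: 0.01
finger_force: 30.0
```

```bash
python3 -c "
from h import *
o=robot.get_obs(); print(o['wrist_torque'],o['joint_positions'].round(2)); plan([.4968,-.066,.072],Rdown(np.radians(-20)-2.2))"
```

```text
[-0.48170178 -0.24728895  0.04927195] [-0.25  0.04  1.69 -0.    1.41  1.09]
turn [-0.    -0.007  1.215] shift cm [-0.07 -0.1   0.  ] t 17.15
```

move_arm(deltas=[0,0,0.15,-0.03,-0.05,0,1,0,0,0.3,-0.03,-0.05,0,1,0,0,0.45,-0.03,-0.05,0,1,0,0,0.6,-0.03,-0.05,0,1,0,0,0.75,-0.03,-0.05,0,1,0,0,0.9,-0.03,-0.05,0,1,0,0,1.05,-0.03,-0.05,0,1,0,0,1.2,-0.03,-0.05,0,1])

```text
time: 17.95
tool_pos: [0.4964, -0.0673, 0.072]
ee_rot: [-3.14, -0.006, -0.965]
wrist_force: [-1.5, -5.2, 1.2]
width: 0.0093
finger_force: 30.0
```

```bash
python3 -c "
from h import *
o=robot.get_obs(); print(o['wrist_torque'],o['joint_positions'].round(2)); plan([.4968,-.066,.072],Rdown(np.radians(-20)-2.2))"
```

```text
[-0.80911464  0.25300465  0.07486196] [-0.25  0.04  1.69 -0.    1.41  2.29]
turn [-0.001 -0.006  0.014] shift cm [-0.08 -0.1   0.  ] t 17.95
```

move_arm(deltas=[0,0,0,0,0,0,0.6,0,0,0,0,0,0,0.3,0,0,0,0,0,0,0.25,0,0,0,0,0,-1.5,0.25,0,0,0,0,0,-3,0.25,0,0,-0.15,0,0,-3.2,0.25,0,0,-0.3,0,0,-3.2,0.25,0,0,-0.45,0,0,-3.2,0.25])

```text
time: 18.75
tool_pos: [0.4962, -0.0649, 0.1039]
ee_rot: [-3.139, -0.003, -0.5]
wrist_force: [0.3, -0.0, -0.2]
width: 0.0352
finger_force: 0.0
```

move_arm(deltas=[0,0,-0.15,0,0,0,0.25,0,0,-0.3,0,0,0,0.25,0,0,-0.45,0,0,0,0.25,0,0,-0.6,0,0,0,0.25,0,0,-0.75,0,0,0,0.25,0,0,-0.9,0,0,0,0.25,0,0,-1.05,0,0,0,0.25,0,0,-1.2,0,0,0,0.25])

```text
time: 19.55
tool_pos: [0.496, -0.0648, 0.1036]
ee_rot: [3.14, -0.003, 0.7]
wrist_force: [0.7, -0.3, 0.1]
width: 0.035
finger_force: 0.0
```

move_arm(deltas=[0,0,-0.15,0,0,0,0.25,0,0,-0.3,0,0,0,0.25,0,0,-0.45,0,0,0,0.25,0,0,-0.6,0,0,0,0.25,0,0,-0.75,0,0,0,0.25,0,0,-0.9,0,0,0,0.25,0,0,-1.05,0,0,0,0.25,0,0,-1.2,0,0,0,0.25])

```text
time: 20.35
tool_pos: [0.4961, -0.0648, 0.1036]
ee_rot: [3.138, 0.0, 1.9]
wrist_force: [0.4, 0.1, -0.4]
width: 0.0355
finger_force: 0.0
```

```bash
python3 keym.py w9; python3 -c "
from h import *
plan([.4966,-.066,.072],Rdown(np.radians(40.1)))"
```

```text
[ 0.49605946 -0.06479258  0.10355054] [3.13804378e+00 1.34660421e-04 1.90002997e+00] [-0.24  0.02  1.65  0.    1.47 -0.57]
back 10746 0.054703356999199856 ((498.12890625, -63.249759674072266), (110.85770416259766, 71.9865951538086), 41.023128509521484)
key 1072 [ 0.4946663  -0.06331775] [0.07652246 0.08532822 0.08681363] ((514.4188842773438, -59.41051483154297), (60.252742767333984, 36.94010543823242), 16.79111099243164) long axis deg 130.40709978745423
bail 6589 [ 0.50026731 -0.0415537   0.19874595] 0.23313292323277585
turn [ 0.003  0.001 -0.367] shift cm [-0.13  0.01  3.15] t 20.4
```

move_arm(deltas=[0,0,-0.15,0,0,0,0.25,0,0,-0.3,0,0,0,0.25,0,0,-0.367,0,0,0.3,0.25,0,0,-0.367,0,0,1.5,0.25,0,0,-0.367,0,0,2.7,0.25,0,0,-0.367,0,0,3.15,0.25,0,0,-0.367,0,0,3.15,0.25])

```text
time: 21.1
tool_pos: [0.4951, -0.0649, 0.0705]
ee_rot: [3.141, -0.001, 2.258]
wrist_force: [-0.8, -0.2, -0.7]
width: 0.0352
finger_force: 0.0
```

move_arm(deltas=[0,0,0,0,0,0,1,0,0,0,0,0,0,1,0,0,0,0,0,0,1,0,0,0,0,0,0,1,0,0,0,0,0,0,1,0,0,0,0,0,0,1,0,0,0,0,0,0,1])

```text
time: 21.8
tool_pos: [0.4957, -0.0661, 0.0727]
ee_rot: [3.14, 0.003, 2.258]
wrist_force: [-4.4, -3.5, 4.6]
width: 0.0096
finger_force: 30.0
```

move_arm(deltas=[0,0,0.1,0,0,0,1,0,0,0.25,0,0,0,1,0,0,0.4,0,0,0,1,0,0,0.55,0,0,0,1,0,0,0.7,0,0,0,1,0,0,0.85,0,0,0,1,0,0,1.0,0,0,0,1,0,0,1.15,0,0,0,1])

```text
time: 22.6
tool_pos: [0.4954, -0.066, 0.0727]
ee_rot: [3.139, 0.0, 1.103]
wrist_force: [-4.8, -3.8, 3.8]
width: 0.0096
finger_force: 30.0
```

```bash
python3 -c "
from h import *
o=robot.get_obs(); print(o['wrist_torque'],o['joint_positions'].round(2)); plan([.4958,-.0647,.072],Rdown(np.radians(40.1)-1.925))"
```

```text
[-0.71980604  0.93623808  0.04714553] [-0.25  0.04  1.69 -0.    1.41  0.22]
turn [ 0.002 -0.001  0.757] shift cm [ 0.14 -0.03  0.07] t 22.6
```

move_arm(deltas=[0,0,0.12,-0.09,-0.04,0,1,0,0,0.25,-0.09,-0.04,0,1,0,0,0.38,-0.09,-0.04,0,1,0,0,0.5,-0.09,-0.04,0,1,0,0,0.6,-0.09,-0.04,0,1,0,0,0.66,-0.09,-0.04,0,1])

```text
time: 23.2
tool_pos: [0.4953, -0.066, 0.0727]
ee_rot: [3.14, -0.003, 0.446]
wrist_force: [-3.1, -2.3, 3.3]
width: 0.0095
finger_force: 30.0
```

```bash
python3 -c "
from h import *
o=robot.get_obs(); print(o['wrist_force'],o['wrist_torque'],o['ee_rot'])"
```

```text
[-3.11775728 -2.31497087  3.34681835] [-0.37232576  0.7015873   0.08319566] [ 3.14026494e+00 -3.03498034e-03  4.45821034e-01]
```

move_arm(deltas=[0,0,0.04,0,0,0,1,0,0,0.07,0,0,0,1,0,0,0.07,0,0,0,1])

```text
time: 23.5
tool_pos: [0.4953, -0.0659, 0.0727]
ee_rot: [3.141, -0.003, 0.379]
wrist_force: [-4.1, -2.6, 5.8]
width: 0.0093
finger_force: 30.0
```

```bash
python3 -c "
from h import *
o=robot.get_obs(); print(o['wrist_force'],o['wrist_torque'],o['ee_rot'])"
```

```text
[-4.11442147 -2.61145387  5.83077491] [-0.35286107  0.83327364  0.02704579] [ 3.14051533 -0.00315576  0.37871722]
```

move_arm(deltas=[0,0,0.04,0,0,0,1,0,0,0.06,0,0,0,1,0,0,0.06,0,0,0,1])

```text
time: 23.8
tool_pos: [0.4953, -0.0659, 0.0727]
ee_rot: [3.141, -0.003, 0.319]
wrist_force: [-4.2, -1.6, 5.2]
width: 0.0099
finger_force: 30.0
```

```bash
python3 -c "
from h import *
o=robot.get_obs(); print(o['wrist_force'],o['wrist_torque'],o['ee_rot'],o['joint_torque'][5])"
```

```text
[-4.18103149 -1.55590002  5.22069013] [-0.37118119  0.82951197  0.01178121] [ 3.14072949 -0.00319317  0.31915846] 0.1428899634629488
```

move_arm(deltas=[0,0,0.03,0,0,0,1,0,0,0.03,0,0,0,1,0,0,0.03,0,0,0,0.6,0,0,0.03,0,0,0,0.3,0,0,0.03,0,0,0,0.25,0,0,0.03,0,0,-1.5,0.25,0,0,0.03,0,0,-3.2,0.25,0,0,0.03,0,0,-5,0.25])

```text
time: 24.6
tool_pos: [0.4952, -0.0654, 0.1221]
ee_rot: [-3.141, -0.003, 0.289]
wrist_force: [-0.3, 0.6, 0.2]
width: 0.0351
finger_force: 0.0
```

```bash
python3 keym.py w10
```

```text
[ 0.49520098 -0.06542334  0.12209348] [-3.14108385 -0.00324441  0.28910639] [-0.25  0.    1.62  0.    1.51  1.04]
back 10047 0.054786136172297495 ((498.3536682128906, -63.442588806152344), (111.88958740234375, 71.78594970703125), 41.532432556152344)
key 885 [ 0.49841372 -0.06477067] [0.0776547  0.08536205 0.08689507] ((511.0229797363281, -56.87718200683594), (72.37521362304688, 10.584135055541992), 30.520233154296875) long axis deg -148.05025286611118
bail 6569 [ 0.51987785 -0.05847566  0.21550517] 0.25133841622365416
```

The key settled at about 31°, against 30° predicted for the last tooth, so it is fully wound. Going back to the bail.

```bash
python3 -c "
from h import *
plan([.538,-.0275,.14],Rdown(np.radians(41.85)))"
```

```text
turn [ 0.011 -0.003 -2.012] shift cm [ 5.   -2.52 -1.37] t 24.65
```

move_arm(deltas=[0,0,-0.15,0,0,-1.8,0.25,0,0,-0.3,1,-0.5,-1.8,0.25,0,0,-0.45,2,-1,-1.8,0.25,0,0,-0.6,3,-1.5,-1.8,0.25,0,0,-0.75,4,-2,-1.8,0.25,0,0,-0.9,5,-2.5,-1.8,0.25,0,0,-1.05,5,-2.5,-1.8,0.25,0,0,-1.2,5,-2.5,-1.8,0.25])

```text
time: 25.45
tool_pos: [0.5363, -0.027, 0.1394]
ee_rot: [3.139, -0.001, 1.496]
wrist_force: [-0.7, 0.2, -0.1]
width: 0.0353
finger_force: 0.0
```

move_arm(deltas=[0,0,-0.15,0,0,0,0.25,0,0,-0.3,0,0,0,0.25,0,0,-0.45,0,0,0,0.25,0,0,-0.6,0,0,0,0.25,0,0,-0.75,0,0,0,0.25,0,0,-0.81,0,0,0,0.25,0,0,-0.81,0,0,0,0.25,0,0,-0.81,0,0,0,0.25])

```text
time: 26.25
tool_pos: [0.536, -0.0275, 0.1399]
ee_rot: [3.139, 0.002, 2.298]
wrist_force: [-1.0, -0.5, 0.3]
width: 0.0354
finger_force: 0.0
```

```bash
python3 - <<'E'
from h import *
s=snap('wrist','w11'); P=wcloud(s)
plan([.538,-.0275,.0695],Rdown(np.radians(41.85)))
hsv=cv2.cvtColor(s['image'],cv2.COLOR_RGB2HSV)
br=(hsv[...,0]>17)&(hsv[...,0]<33)&(hsv[...,1]>90)&(hsv[...,2]>60)&(s['depth']>0)
q=P[br]; q=q[(q[:,2]>.07)&(q[:,2]<.09)&(np.hypot(q[:,0]-.538,q[:,1]+.0275)<.045)]
d=np.array([.745,.667]);e=np.array([-.667,.745]); u=q[:,:2]-[.538,-.0275]
print(len(q),'d',np.percentile(u@d,[2,50,98]).round(4),'e',np.percentile(u@e,[2,50,98]).round(4),q[:,2].max(), np.degrees(np.arctan(np.polyfit(u@e,u@d,1)[0])))
E
```

```text
turn [ 0.003  0.002 -0.003] shift cm [-0.12  0.12  7.05] t 26.3
875 d [-0.0038 -0.0003  0.0038] e [-0.0248  0.0032  0.0261] 0.08317866714556621 0.6679827970456476
```

move_arm(deltas=[0,0,0,-0.1,0.12,1.5,0.5,0,0,0,-0.1,0.12,3.5,0.5,0,0,0,-0.1,0.12,5.5,0.5,0,0,0,-0.1,0.12,6.6,0.5,0,0,0,-0.1,0.12,7.0,0.5,0,0,0,-0.1,0.12,7.0,0.5])

```text
time: 26.9
tool_pos: [0.5375, -0.0275, 0.0697]
ee_rot: [3.139, 0.001, 2.299]
wrist_force: [-0.8, 0.1, 1.1]
width: 0.0238
finger_force: 0.0
```

move_arm(deltas=[0,0,0,0,0,0,1,0,0,0,0,0,0,1,0,0,0,0,0,0,1,0,0,0,0,0,0,1,0,0,0,0,0,0,1,0,0,0,0,0,0,1])

```text
time: 27.5
tool_pos: [0.5386, -0.0277, 0.0715]
ee_rot: [3.137, 0.004, 2.299]
wrist_force: [-0.1, -0.4, 3.8]
width: 0.0068
finger_force: 30.0
```

move_arm(deltas=[0,0,0,0,-0.08,-0.3,1,0,0,0,0,-0.3,-0.9,1,0,0,0,0,-0.5,-1.35,1,0,0,0,0,-0.7,-1.79,1,0,0,0,0,-0.93,-2.21,1,0,0,0,0,-1.16,-2.63,1,0,0,0,0,-1.43,-3.04,1,0,0,0,0,-1.7,-3.44,1])

```text
time: 28.3
tool_pos: [0.5247, -0.0391, 0.1051]
ee_rot: [3.139, 0.002, 2.299]
wrist_force: [0.3, 0.4, -3.3]
width: 0.0067
finger_force: 30.0
```

move_arm(deltas=[0,0,0,0,-0.3,-0.38,1,0,0,0,0,-0.6,-0.75,1,0,0,0,0,-0.93,-1.1,1,0,0,0,0,-1.27,-1.44,1,0,0,0,0,-1.27,-1.44,1])

```text
time: 28.8
tool_pos: [0.5156, -0.0477, 0.12]
ee_rot: [3.138, 0.003, 2.298]
wrist_force: [0.2, 1.0, -1.0]
width: 0.0069
finger_force: 30.0
```

```bash
python3 -c "
from h import *
s=snap('side','t7'); o=s['obs']; print(o['wrist_force'].round(1),o['wrist_torque'].round(3)); ang(s,.03)"
```

```text
[ 0.2  1.  -1. ] [ 0.223 -0.17   0.01 ]
top plane n (d,e,z) 0.856 -0.02 0.516 deg 58.9 227 623 d rng [-0.024  0.007] e [-0.033  0.036] z [0.05  0.102]
```

move_arm(deltas=[0,0,0,0,-0.36,-0.33,1,0,0,0,0,-0.73,-0.64,1,0,0,0,0,-1.1,-0.93,1,0,0,0,0,-1.5,-1.2,1,0,0,0,0,-1.9,-1.46,1,0,0,0,0,-2.32,-1.71,1,0,0,0,0,-2.75,-1.93,1,0,0,0,0,-3.19,-2.13,1])

```text
time: 29.65
tool_pos: [0.4916, -0.0688, 0.141]
ee_rot: [3.138, 0.003, 2.299]
wrist_force: [0.9, 1.2, 2.1]
width: 0.0072
finger_force: 30.0
```

```bash
python3 -c "
from h import *
s=snap('side','t8'); o=s['obs']; print(o['wrist_force'].round(1),o['wrist_torque'].round(3)); ang(s)"
```

```text
[0.9 1.2 2.1] [ 0.373 -0.3    0.027]
top plane n (d,e,z) 0.671 0.024 0.741 deg 42.1 327 635 d rng [-0.028  0.017] e [-0.033  0.036] z [0.075 0.116]
```

move_arm(deltas=[0,0,0,0,-0.35,-0.17,1,0,0,0,0,-0.8,-0.35,1,0,0,0,0,-1.25,-0.52,1,0,0,0,0,-1.7,-0.67,1,0,0,0,0,-2.17,-0.8,1,0,0,0,0,-2.65,-0.93,1,0,0,0,0,-3.12,-1.01,1,0,0,0,0,-3.12,-1.01,1])

```text
time: 30.5
tool_pos: [0.4675, -0.09, 0.1502]
ee_rot: [3.14, 0.002, 2.298]
wrist_force: [-0.4, 0.4, 0.7]
width: 0.007
finger_force: 30.0
```

```bash
python3 -c "
from h import *
s=snap('side','t9'); o=s['obs']; print(o['wrist_force'].round(1),o['wrist_torque'].round(3)); ang(s)"
```

```text
[-0.4  0.4  0.7] [ 0.054  0.014 -0.021]
top plane n (d,e,z) 0.382 0.002 0.924 deg 22.4 374 653 d rng [-0.033  0.023] e [-0.034  0.036] z [0.091 0.115]
```

move_arm(deltas=[0,0,0,0,-0.4,-0.05,1,0,0,0,0,-0.9,-0.07,1,0,0,0,0,-1.43,-0.08,1,0,0,0,0,-1.9,-0.08,1,0,0,0,0,-2.39,-0.06,1,0,0,0,0,-2.87,-0.02,1,0,0,0,0,-3.35,0.04,1,0,0,0,0,-3.8,0.1,1])

```text
time: 31.35
tool_pos: [0.4391, -0.1146, 0.1481]
ee_rot: [3.139, 0.0, 2.299]
wrist_force: [0.1, 1.1, -7.1]
width: 0.0069
finger_force: 30.0
```

```bash
python3 -c "
from h import *
s=snap('side','t10'); o=s['obs']; print(o['wrist_force'].round(1),o['wrist_torque'].round(3)); ang(s,.085,.115)"
```

```text
[ 0.1  1.1 -7.1] [-0.038 -0.14   0.013]
top plane n (d,e,z) 0.062 0.015 0.998 deg 3.5 380 644 d rng [-0.028  0.029] e [-0.034  0.036] z [0.097 0.103]
```

move_arm(deltas=[0,0,0,0,0,-0.3,1,0,0,0,0,0,-0.8,1,0,0,0,0,0,-1.5,1,0,0,0,0,0,-2.2,1,0,0,0,0,0,-2.8,1,0,0,0,0,0,-3.2,1,0,0,0,0,0,-3.4,1,0,0,0,0,0,-3.4,1])

```text
time: 32.2
tool_pos: [0.4399, -0.1147, 0.1836]
ee_rot: [3.138, 0.003, 2.299]
wrist_force: [0.7, 0.0, -7.9]
width: 0.0069
finger_force: 30.0
```

```bash
cat >> h.py <<'E'
def pose(tag,zt):  # rect of the cornice top lying near height zt, side camera
    s=snap('side',tag); P=cloud(s); tp=s['obs']['tool_pos']; hsv=cv2.cvtColor(s['image'],cv2.COLOR_RGB2HSV)
    br=(hsv[...,0]>17)&(hsv[...,0]<33)&(hsv[...,1]>90)&(hsv[...,2]>60)&(s['depth']>0)
    t=P[br&(np.hypot(P[...,0]-tp[0],P[...,1]-tp[1])<.075)]; t=t[abs(t[:,2]-zt)<.006]
    r=cv2.minAreaRect((t[:,:2]*1000).astype(np.float32)); d=np.array([.745,.667]);e=np.array([-.667,.745])
    u=t[:,:2]-tp[:2]; print(len(t),'top z',np.median(t[:,2]).round(4),r,'rel TCP d,e mm',((np.array(r[0])/1000-tp[:2])@np.stack([d,e],1)*1000).round(1),'TCP',tp.round(4),s['obs']['wrist_force'].round(1))
    return s
E
python3 -c "
from h import *
s=pose('p1',.138); ang(s,.125,.155)
plan([.5738,.0035,.183],Rdown(np.radians(41.85)))"
```

```text
661 top z 0.1364 ((438.7919616699219, -115.23783111572266), (65.91761779785156, 72.83171081542969), 41.801998138427734) rel TCP d,e mm [-1.2  0.3] TCP [ 0.4399 -0.1147  0.1836] [ 0.7  0.  -7.9]
top plane n (d,e,z) -0.045 0.001 0.999 deg -2.6 444 704 d rng [-0.029  0.03 ] e [-0.035  0.036] z [0.133 0.139]
turn [ 0.003  0.002 -0.002] shift cm [-0.1  17.87  0.08] t 32.25
```

move_arm(deltas=[0,0,0,0,0.3,0,1,0,0,0,0,0.9,0,1,0,0,0,0,1.8,0,1,0,0,0,-0.05,2.9,0,1,0,0,0,-0.1,4.2,0,1,0,0,0,-0.1,5.7,0,1,0,0,0,-0.1,7.2,0,1,0,0,0,-0.1,8.7,0,1])

```text
time: 33.05
tool_pos: [0.5065, -0.0563, 0.1834]
ee_rot: [3.139, 0.002, 2.299]
wrist_force: [-0.6, -0.2, -7.0]
width: 0.0068
finger_force: 30.0
```

move_arm(deltas=[0,0,0,0,1.5,0,1,0,0,0,0,3.0,0,1,0,0,0,0,4.4,0,1,0,0,0,0,5.7,0,1,0,0,0,0,6.8,0,1,0,0,0,0,7.7,0,1,0,0,0,0,8.3,0,1,0,0,0,0,8.6,0,1])

```text
time: 33.85
tool_pos: [0.5699, 0.0, 0.1837]
ee_rot: [3.139, 0.002, 2.299]
wrist_force: [0.4, -0.2, -7.3]
width: 0.0072
finger_force: 30.0
```

move_arm(deltas=[0,0,0,0,0,0,1,0,0,0,0,0,0,1,0,0,0,0,0,0,1,0,0,0,0,0,0,1,0,0,0,0,0,0,1])

```text
time: 34.35
tool_pos: [0.5695, -0.0005, 0.1839]
ee_rot: [3.139, 0.002, 2.298]
wrist_force: [-0.4, 0.5, -6.6]
width: 0.0068
finger_force: 30.0
```

```bash
python3 -c "
from h import *
s=pose('p2',.136); ang(s,.125,.155)
plan([.5699,0,.1475],Rdown(np.radians(41.85)))"
```

```text
524 top z 0.137 ((567.8228149414062, -0.9091453552246094), (63.28385925292969, 71.87648010253906), 42.007930755615234) rel TCP d,e mm [-1.5  0.8] TCP [ 5.695e-01 -5.000e-04  1.839e-01] [-0.4  0.5 -6.6]
top plane n (d,e,z) -0.061 -0.013 0.998 deg -3.5 347 539 d rng [-0.03  0.03] e [-0.034  0.036] z [0.134 0.14 ]
turn [ 0.003  0.002 -0.003] shift cm [0.01 0.05 3.63] t 34.4
```

move_arm(deltas=[0,0,0,0,-0.1,0.7,1,0,0,0,0,-0.3,1.5,1,0,0,0,0,-0.45,2.3,1,0,0,0,0,-0.5,2.9,1,0,0,0,0,-0.5,3.2,1,0,0,0,0,-0.5,3.35,1,0,0,0,0,-0.5,3.4,1,0,0,0,0,-0.5,3.4,1])

```text
time: 35.2
tool_pos: [0.5662, -0.0036, 0.1501]
ee_rot: [3.138, 0.003, 2.299]
wrist_force: [-0.1, 0.9, -7.2]
width: 0.0068
finger_force: 30.0
```

```bash
python3 -c "
from h import *
s=pose('p3',.101); ang(s,.09,.115)"
```

```text
449 top z 0.103 ((563.8906860351562, -4.58905029296875), (65.11247253417969, 71.91133880615234), 41.49052429199219) rel TCP d,e mm [-2.4  0.8] TCP [ 0.5662 -0.0036  0.1501] [-0.1  0.9 -7.2]
top plane n (d,e,z) -0.044 -0.001 0.999 deg -2.5 310 487 d rng [-0.031  0.029] e [-0.033  0.036] z [0.1   0.106]
```

move_arm(deltas=[0,0,0,0,0.1,0.1,1,0,0,0,0,0.18,0.16,1,0,0,0,0,0.3,0.2,1,0,0,0,0,0.42,0.24,1,0,0,0,0,0.53,0.28,1,0,0,0,0,0.63,0.32,1,0,0,0,0,0.63,0.32,1])

```text
time: 35.95
tool_pos: [0.5712, 0.0008, 0.1471]
ee_rot: [3.138, 0.003, 2.299]
wrist_force: [-0.2, 0.6, -3.9]
width: 0.007
finger_force: 30.0
```

```bash
python3 -c "
from h import *
s=pose('p4',.1); ang(s,.09,.11)"
```

```text
485 top z 0.0999 ((568.25439453125, 0.2787437438964844), (64.29898071289062, 71.15277862548828), 40.24366760253906) rel TCP d,e mm [-2.5  1.5] TCP [0.5712 0.0008 0.1471] [-0.2  0.6 -3.9]
top plane n (d,e,z) -0.032 -0.017 0.999 deg -1.8 321 493 d rng [-0.032  0.029] e [-0.034  0.036] z [0.097 0.102]
```

move_arm(deltas=[0,0,0,0,0.05,0.06,1,0,0,0,0,0.08,0.12,1,0,0,0,0,0.08,0.15,1,0,0,0,0,0.08,0.15,1])

```text
time: 36.4
tool_pos: [0.572, 0.0014, 0.1467]
ee_rot: [3.136, 0.004, 2.299]
wrist_force: [-1.1, 2.2, 2.8]
width: 0.0068
finger_force: 30.0
```

```bash
python3 -c "
from h import *
s=pose('p5',.1); ang(s,.09,.11)
s=pickle.load(open('pics/side0.pkl','rb')); s['obs']['tool_pos']=np.array([.5738,.0035,.1434]); ang(s,.09,.11)"
```

```text
488 top z 0.0994 ((570.362548828125, 0.8723068237304688), (62.76945495605469, 72.09294128417969), 42.14476013183594) rel TCP d,e mm [-1.6  0.7] TCP [0.572  0.0014 0.1467] [-1.1  2.2  2.8]
top plane n (d,e,z) 0.014 0.004 1.0 deg 0.8 306 494 d rng [-0.032  0.029] e [-0.033  0.036] z [0.097 0.101]
top plane n (d,e,z) 0.012 -0.017 1.0 deg 0.7 552 849 d rng [-0.035  0.025] e [-0.035  0.035] z [0.097 0.101]
```

move_arm(deltas=[0,0,0,0,0,-0.04,0.8,0,0,0,0,0,-0.04,0.5,0,0,0,0,0,-0.04,0.3,0,0,0,0,0,-0.04,0.3,0,0,0,0,0,-1,0.3,0,0,0,0,0,-4,0.3,0,0,0,0,0,-8,0.3,0,0,0,0,0,-12,0.3])

```text
time: 37.25
tool_pos: [0.5705, 0.001, 0.2665]
ee_rot: [3.139, 0.002, 2.299]
wrist_force: [0.4, 0.4, -0.1]
width: 0.0326
finger_force: 0.0
```

move_arm(deltas=[0,0,0,0,-4,0,0.3,0,0,0,0,-8,0,0.3,0,0,0,0,-12,0,0.3,0,0,0,0,-16,0,0.3,0,0,0,0,-20,0,0.3,0,0,0,0,-20,0,0.3])

```text
time: 37.85
tool_pos: [0.4192, -0.1344, 0.2659]
ee_rot: [3.139, 0.005, 2.293]
wrist_force: [0.6, 0.1, 0.8]
width: 0.0332
finger_force: 0.0
```

```bash
python3 - <<'E'
from h import *
s=snap('side','f1'); s0=pickle.load(open('pics/side0.pkl','rb')); 
for S in (s0,s):
    P=cloud(S); hsv=cv2.cvtColor(S['image'],cv2.COLOR_RGB2HSV)
    br=(hsv[...,0]>17)&(hsv[...,0]<33)&(hsv[...,1]>90)&(hsv[...,2]>60)&(S['depth']>0)
    t=P[br&(np.hypot(P[...,0]-.569,P[...,1])<.08)]; b=t[(t[:,2]>.14)&(t[:,2]<.17)]; t=t[abs(t[:,2]-.1)<.006]
    d=np.array([.745,.667]);e=np.array([-.667,.745]);u=t[:,:2]-[.569,0]
    print(cv2.minAreaRect((t[:,:2]*1000).astype(np.float32)),'d',np.percentile(u@d,[1,99]).round(4),'e',np.percentile(u@e,[1,99]).round(4),'bar',b.mean(0).round(4))
dd=np.abs(s['image'].astype(int)-s0['image']).max(2)
for nm,(x0,x1,y0,y1) in dict(cube=(243,284,275,332),award=(335,372,300,352),eraser=(290,318,232,252),tub=(364,400,275,310),calc=(208,272,192,238),pot=(385,430,300,362),smallclock2=(335,372,378,422)).items(): print(nm,(dd[y0:y1,x0:x1]>60).mean().round(3))
print(robot.get_obs()['tool_pos'])
E
```

```text
((568.5277709960938, -0.31328582763671875), (64.3968734741211, 71.40980529785156), 41.82582092285156) d [-0.0293  0.0309] e [-0.035   0.0347] bar [0.5727 0.0053 0.1532]
((569.948974609375, 0.8368873596191406), (63.95023727416992, 72.30567169189453), 42.053253173828125) d [-0.0286  0.0322] e [-0.035   0.0348] bar [0.5714 0.0043 0.1533]
cube 0.0
award 0.0
eraser 0.0
tub 0.0
calc 0.0
pot 0.0
smallclock2 0.0
[ 0.42071571 -0.13318342  0.26570315]
```

The clock is back within about 1 mm and 0.3° of where it stood, and nothing else has moved. Handing in.

```bash
python3 -c "
from bench import robot
print(robot.close_job())"
```

```text
the job is handed in; nothing more can be done
None
```

The clock was laid gently on its face, wound in two part turns until the key settled on its last tooth, and stood back within about 1–2 mm and 0.3° of where it was; the neighbours I checked in the side view had not moved, and the job is handed in (verdict not shown).

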